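# Third hand: press a wooden bracket against a sprung craft panel

## Robot

A 6-joint arm with a two-finger parallel gripper is mounted at the origin on the work surface. World frame = base frame: x ahead of the robot, y to its left, z up, the work surface at z = 0. Lengths are in m, angles in rad, forces in N, time in s.
With the tool pointing down it reaches from about 0.325 to 0.85 m from the base axis. Payload 4.4 kg.
Tool frame: the origin (TCP) lies midway between the tips of the shut fingers; the grasp point (between the pads) lies 19 mm behind it; z points along the fingers, y is the line along which they close (so a half turn about z gives the same grasp; the last joint's range is limited). The gripper opens to 94 mm and grips with 3 to 60 N. Pads are 16 mm wide; open, the fingers measure 119 mm over their backs; the gripper's body (75 mm by 177 mm) begins 78 mm behind the grasp point.
Start: joints at [1.105, 0.207, 1.542, -0, 1.393, -0.15], TCP at [0.179, 0.547, 0.205] pointing down, gripper open.
Joint ranges: [-2.73, 2.73], [-0.86, 2.22], [0.23, 2.46], [-1.11, 4.25], [0.08, 2.63], [-2.82, 2.82]. Speed limits (rad/s): [2.79, 2.79, 3.14, 3.14, 3.14, 3.14].

## Interface

Orientations are given as a 3x3 rotation matrix whose columns are the frame's x, y, z axes.
In Python, from workcell import r gives the robot as it stands.
- The arm moves only by the shell command python3 -m pendant 'ROWS'. ROWS is JSON, one flat list of numbers, 7 for each row, row after row: the shift along the world's x, y, z each as a share of 20 mm, from -1 to 1, then the turn, a rotation vector about the world's x, y, z each as a share of 0.12 rad, from -1 to 1, then the opening, from 0 (shut) to 1 (fully open). In form: [tx, ty, tz, ax, ay, az, claw, tx, ty, tz, ax, ay, az, claw, ...]. A call has 1 to 12 rows; each row shifts and turns the commanded pose from where the row before left it; what a row does not reach is not made up. A row lasts 1/12 s, in which the tool goes at most 41.7 mm and 7.16 degrees, less where a joint would pass 70% of its speed; a pose out of reach is approached as far as the arm can. A call with a number of a shift or a turn outside -1 to 1 is refused whole. A call with a gripper value outside its range is refused whole. The fingers move at their own pace and stop on an object; the grip force is fixed at half the most. Time passes only in rows, so rows that do not move let the fingers close. It gives the time, the measured TCP pose, the force, the opening and the grip force at its end, in the units of the state.
- r.state(): the state, without advancing time (a new reading comes with each control period).
- r.snapshot(name): name is "scene" or "top"; returns (picture, depth): 400x640x3 uint8, red, green, blue; 400x640 float32, m along the optical axis (not along the pixel's ray), 0 where there is no reading.
- r.camera_model(name): a dict with "camera_matrix" (3x3 intrinsics, pixels), "dist" ([k1, k2, p1, p2, k3] as OpenCV has them; the pictures are not rectified), "R" (3x3) and "t" (3): a world point X has camera coordinates R X + t. Camera axes: x right, y down, z forward; pixel columns grow to the right and rows downward; lengths in m; the calibration is good to about 2 mm. A picture is of the moment at which its call begins. camera_model takes no time and is no camera call.
- r.close_job(): hands the job in; it is judged then, once.
The state is a dict: "time_s": time; "joint_pos": joint angles; "dq": joint speeds; "joint_torque": joint torques, N m; "position": TCP position; "orientation": TCP orientation; "contact_force": force on the tool from outside, world axes, zero at the start; "moment": the same for the moment, N m; "grip_width": finger opening in m; "grasp_force": force on a finger pad.
Only numpy, scipy, OpenCV 4.12 (cv2) and the standard library are available. Lean on these libraries where they do the work, as an engineer would, in place of code of your own. Each camera call takes 0.05 s, during which the arm holds its last target. There are 200 camera calls.

## Task

Pick up the larger of the two T-shaped wooden brackets by its rib (the wood is soft: grip lightly, under about 30 N), hold it upright in the air with its flat back over the two pilot holes of the panel in the sprung stand, centred on them, and press it flush and square against the panel with a steady push of about 10 N, never pushing the panel right back to its stop. Finish while still holding and pressing it there, clear of the table, so that I can drive the screws; leave the small bracket, the glue bottle and the paint jar where they stand.

Things in the scene. Friction and masses are not known exactly. Their poses are not given: they have to be found in the camera images.
- bracket: larger bracket, pale wood, T from above, standing, 100-200 g. Back plate 60 (y) x 12 (x) x 90 mm tall; central rib 16 thick (y), 46 long (x), 90 tall. Origin: centre of the 58 x 60 mm underside; z up; x points out of the flat back, the way it is to be pressed. Flat back at x = +29 mm, plate's other side at +17, rib from -29 to +17. Grip the rib across its 16 mm, from above.
- bracket_back (a point): centre of the bracket's flat back: x = +29 mm, y = 0, z = +45 mm in the bracket's frame, axes as the bracket's
- stand: sprung panel stand, bolted down: base 12 mm high, fixed board 127 mm high behind the panel, gauge post 124 mm high beside the panel's +y edge. Origin: on the table under the middle of the panel's front face at rest; z up; x is the pressing direction, from the open front into the panel. In front of the panel (negative x) is bare table.
- panel (a joint): how far the panel is pushed back along the stand's x, m: 0 at rest, 0.020 at its stop. Its spring pushes back 1.0 N per mm from zero, so 10 N is 0.010. A brass pointer on the panel's edge moves over the gauge post, whose two black lines mark 6 and 14 mm.
- panel_mark (a point): point on the panel's front face midway between the two pilot holes (black dots 8 mm wide, 25 mm above and below it), 85 mm above the table; moves with the panel; axes as the stand's. The plain plywood panel is 160 mm wide (y), 9 thick, from 15 to 155 mm above the table.
- small_bracket: bystander: smaller T-shaped bracket of the same wood, 44 mm wide, 44 mm deep, 50 mm tall; origin at the centre of its underside
- glue_bottle: bystander: white plastic glue bottle, 52 mm diameter, 115 mm tall; origin at the centre of its underside
- paint_jar: bystander: white paint jar with a blue lid, 60 mm diameter, 65 mm tall; origin at the centre of its underside
Not all that is in view belongs to the job. What is shaped like the bracket but turquoise is not meant.

How it is judged:
On the way:
1. the bracket is lifted clear of the table (height (world z) of bracket above 0.015 m), for 0.2 s.
At the end, for the whole second after the job is handed in: For the last second the gripper holds the bracket off the table, upright, pressed on the panel: pushed back 6-14 mm (contact 5-15 N), flat (4 mm, 0.08 rad), centred on the holes within 12 mm sideways, 14 mm in height, at rest; bystanders within 20 mm of their start (value of joint panel between 0.006 and 0.014 m and contact force between bracket and stand between 5 and 15 N and contact force between the fingers and bracket above 1 N and x of bracket_back in the frame of panel_mark between -0.004 and 0.004 m and y of bracket_back in the frame of panel_mark between -0.012 and 0.012 m and z of bracket_back in the frame of panel_mark between -0.014 and 0.014 m and angle between the x axis of bracket and the x axis of stand, either way round below 0.08 rad and angle between bracket's own z axis and vertical below 0.1 rad and height (world z) of bracket above 0.015 m and linear speed of bracket below 0.02 m/s and distance of each of small_bracket, glue_bottle, paint_jar from where it was at the start of the episode below 0.02 m); the arm keeps its last pose, push and grip.
It fails at once if the soft wood is squeezed hard (fingers' total contact force on the bracket over 75 N, about 35 N a finger) (contact force between the fingers and bracket above 75 N).
It fails at once if the panel is pushed back to its stop (value of joint panel above 0.019 m).
It fails at once if the small bracket, glue bottle or paint jar is shoved or tipped (distance of any of small_bracket, glue_bottle, paint_jar from where it was at the start of the episode above 0.03 m or angle between any of small_bracket, glue_bottle, paint_jar's own z axis and vertical above 0.5 rad).
It also fails if it takes over 45 s, if anything falls off the work surface, if the arm or the gripper's body presses on something with over 40 N, if the wrist force passes 120 N, or if a joint passes its speed limit or range.

## Working session

There is one attempt and no reset: what is moved stays moved. The work goes in short steps, Python scripts to look and compute and a shell command to move; the robot and the scene stay as the last step left them, time stands still between calls to the robot, and variables do not carry over. Pictures are saved under pics/ and viewed, at most 10 in all, crops included, and the job is handed in when it is done.

```bash
mkdir -p pics
python3 - <<'E'
from workcell import r
import cv2,numpy as np
for n in("scene","top"):
    p,d=r.snapshot(n); np.savez(f"pics/{n}.npz",p=p,d=d); cv2.imwrite(f"pics/{n}0.png",p[:,:,::-1])
    c=r.camera_model(n); print(n,c)
s=r.state(); print(s)
E
```

```text
scene {'camera_matrix': array([[383.10886805,   0.        , 322.57811259],
       [  0.        , 383.10886805, 209.66379985],
       [  0.        ,   0.        ,   1.        ]]), 'dist': array([-0.07419032,  0.        ,  0.        ,  0.        ,  0.        ]), 'R': array([[ 0.52444264,  0.85139115, -0.00964474],
       [ 0.72744976, -0.45392583, -0.5145563 ],
       [-0.44246667,  0.2628392 , -0.85740235]]), 't': array([-0.2169754 , -0.39288971,  1.25421041])}
top {'camera_matrix': array([[508.9241209 ,   0.        , 318.00821185],
       [  0.        , 508.9241209 , 199.92033829],
       [  0.        ,   0.        ,   1.        ]]), 'dist': array([0.01506966, 0.        , 0.        , 0.        , 0.        ]), 'R': array([[-0.02752557, -0.99957051,  0.01005688],
       [-0.99618256,  0.02659575, -0.08314423],
       [ 0.08284105, -0.01230708, -0.99648678]]), 't': array([-0.07537964,  0.56435579,  1.09823109])}
{'time_s': 0.1, 'joint_pos': array([ 1.10448890e+00,  2.07345286e-01,  1.54279726e+00,  1.67727755e-05,
        1.39355540e+00, -1.50483764e-01]), 'dq': array([-1.54130099e-04, -1.00759706e-03, -3.17307718e-03, -1.38742831e-03,
        2.20785949e-03, -2.98332639e-05]), 'joint_torque': array([-1.26235838e-03, -3.71861100e+01, -2.82295293e+01,  7.00350059e-02,
        3.11051274e-02, -4.70425209e-05]), 'position': array([0.17825274, 0.54588978, 0.20440756]), 'orientation': array([[-9.50539790e-01,  3.10601327e-01, -9.61269089e-04],
       [ 3.10602637e-01,  9.50538002e-01, -1.87309952e-03],
       [ 3.31935604e-04, -2.07902834e-03, -9.99997784e-01]]), 'contact_force': array([-0.1986265 , -0.31570743, -0.11319747]), 'moment': array([ 0.02296344,  0.00557386, -0.01717048]), 'grasp_force': 0.0, 'grip_width': 0.09382672060380425}
```

View pics/scene0.png

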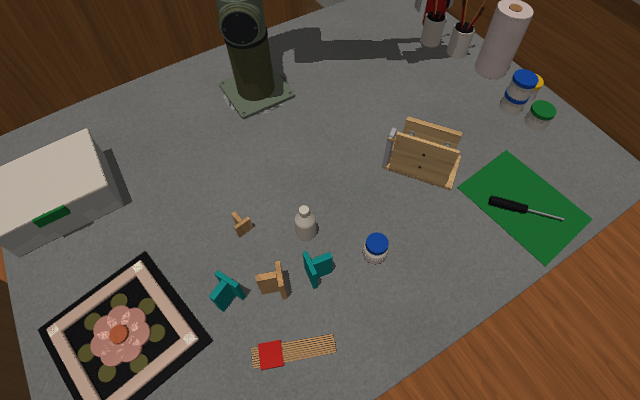

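View pics/top0.png

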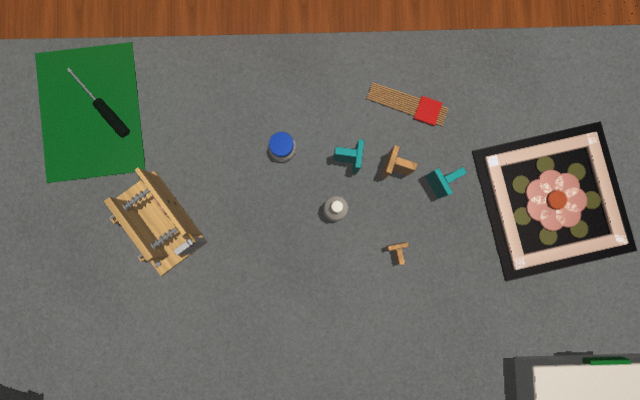

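The scene view shows the larger bracket at about (272,280), the panel with its holes at (424,155), the bottle at (305,222) and the jar at (376,247). In the top view the bracket is at (400,162) with its plate towards the left, and the stand is at (155,222) with its panel on the right side.

```bash
cat > h.py <<'E'
from workcell import r
import cv2,numpy as np
def rays(n,uv):
    c=r.camera_model(n); u=cv2.undistortPoints(np.float32(uv).reshape(-1,1,2),c["camera_matrix"],c["dist"])[:,0]
    d=np.c_[u,np.ones(len(u))]; return -c["R"].T@c["t"], d@c["R"], c
def onz(n,uv,z):
    o,d,_=rays(n,uv); return o+d*((z-o[2])/d[:,2])[:,None]
def cloud(n,d):
    vv,uu=np.mgrid[:400,:640]; o,dd,_=rays(n,np.c_[uu.ravel(),vv.ravel()])
    return (o+dd*d.reshape(-1,1)).reshape(400,640,3)
def pix(n,X):
    c=r.camera_model(n); return cv2.projectPoints(np.float64(X).reshape(-1,1,3),cv2.Rodrigues(c["R"])[0],c["t"],c["camera_matrix"],c["dist"])[0][:,0]
E
python3 - <<'E'
from h import *
t=np.load("pics/top.npz"); s=np.load("pics/scene.npz")
C=cloud("top",t["d"]); z=C[...,2]
def box(u0,u1,v0,v1):
    m=np.zeros((400,640),bool); m[v0:v1,u0:u1]=1; return m
hsv=cv2.cvtColor(t["p"],cv2.COLOR_RGB2HSV); wood=(hsv[...,0]<25)&(hsv[...,1]>80)
m=box(380,420,140,185)&(z>.075)
print("top z",np.median(z[m]),z[m].std(), "table",np.median(z[box(300,330,250,300)]))
v,u=np.nonzero(m); P=onz("top",np.c_[u,v],.09)[:,:2]; c=P.mean(0)
w,V=np.linalg.eigh(np.cov(P.T)); ax=V[:,1]; ax*=np.sign(ax[1])
q=(P-c)@ax; l=(P-c)@[-ax[1],ax[0]]
print("bracket c",c,"n",len(P),"sd mm",np.sqrt(w)*1e3,"ax",ax,"yaw",np.arctan2(ax[1],ax[0]),"range",q.min(),q.max(),l.min(),l.max())
# plate vs rib
print("origin est",c-ax*.00834)
m=box(90,215,150,285)&(z>.143); v,u=np.nonzero(m); P=onz("top",np.c_[u,v],.155)[:,:2]
print("panel top",np.median(z[m]),len(P),cv2.minAreaRect(np.float32(P)),P.mean(0))
# scene
S=cloud("scene",s["d"]); g=cv2.cvtColor(s["p"],cv2.COLOR_RGB2GRAY)
w,V=np.linalg.eigh(np.cov(P.T)); print("panel long axis",V[:,1])
m=box(395,455,140,180); 
print("dark",[(a,b,g[b,a]) for b,a in zip(*np.nonzero(m&(g<60)))])
Q=S[145:172,402:446].reshape(-1,3); qc=np.median(Q,0); Q=Q[np.linalg.norm(Q-qc,axis=1)<.08]
for _ in range(3):
    qc=Q.mean(0); n=np.linalg.svd(Q-qc,full_matrices=False)[2][2]; e=(Q-qc)@n; Q=Q[abs(e)<max(.003,1.5*e.std())]
print("face",qc,n,e.std(),len(Q))
big=[cv2.resize(s["p"][105:205,370:480],None,fx=5,fy=5,interpolation=2),]
cv2.imwrite("pics/crop.png",big[0][:,:,::-1])
E
```

```text
top z 0.0896978926127967 0.12020391570314996 table 0.0003220360216723561
bracket c [ 0.63333296 -0.26176078] n 379 sd mm [12.99846334 17.9273828 ] ax [0.29578566 0.95525433] yaw 1.270518452929475 range -0.03746795466565245 0.040984779598198406 -0.03179880279942997 0.030430638777573505
origin est [ 0.63086611 -0.2697276 ]
panel top 0.154784041522337 572 ((0.5278938412666321, 0.2295171618461609), (0.23225267231464386, 0.2588019073009491), 87.89264678955078) [0.55412834 0.21925104]
panel long axis [-0.87623917 -0.48187645]
dark [(np.int64(422), np.int64(154), np.uint8(52)), (np.int64(423), np.int64(154), np.uint8(20)), (np.int64(424), np.int64(154), np.uint8(39)), (np.int64(422), np.int64(155), np.uint8(59)), (np.int64(423), np.int64(155), np.uint8(24)), (np.int64(424), np.int64(155), np.uint8(18)), (np.int64(418), np.int64(166), np.uint8(56)), (np.int64(419), np.int64(166), np.uint8(30)), (np.int64(420), np.int64(166), np.uint8(55)), (np.int64(418), np.int64(167), np.uint8(58)), (np.int64(419), np.int64(167), np.uint8(19)), (np.int64(420), np.int64(167), np.uint8(28)), (np.int64(408), np.int64(176), np.uint8(57))]
face [0.5603225  0.21472562 0.09639177] [ 0.57323777 -0.81904209 -0.02384357] 0.001233702080795019 1114
```

View pics/crop.png

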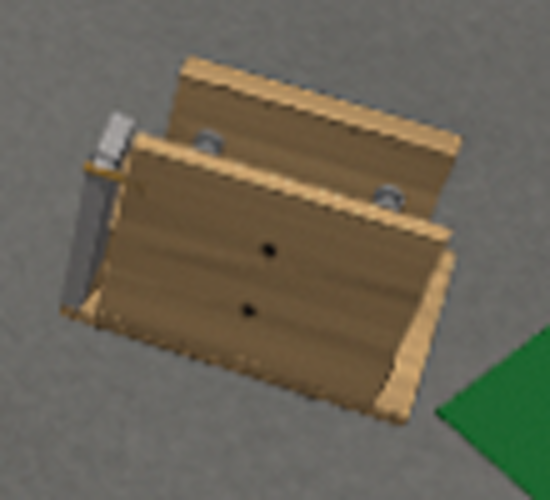

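The crop shows the panel front with its two holes at scene pixels (423.4,154.7) and (419.2,166.7), and the gauge post at the panel's left edge. The depth has outliers, so I am tightening the masks.

Run:
```python
from h import *
t=np.load("pics/top.npz"); s=np.load("pics/scene.npz")
C=cloud("top",t["d"]); z=C[...,2]
def comp(m,uv):
    n,L=cv2.connectedComponents(m.astype(np.uint8),connectivity=4)
    b=L[uv[1]-8:uv[1]+9,uv[0]-8:uv[0]+9].ravel(); b=b[b>0]; return L==np.bincount(b).argmax()
def ana(m,zz,name):
    v,u=np.nonzero(m); P=onz("top",np.c_[u,v],zz)[:,:2]; c=P.mean(0)
    w,V=np.linalg.eigh(np.cov(P.T)); ax=V[:,1]; ax*=np.sign(ax[1]); q=(P-c)@ax; l=(P-c)@[-ax[1],ax[0]]
    print(name,len(P),"c",c.round(4),"sd",(np.sqrt(w)*1e3).round(1),"ax",ax.round(4),"yaw",np.arctan2(ax[1],ax[0]).round(4),"rng",np.round([q.min(),q.max(),l.min(),l.max()],4), cv2.minAreaRect(np.float32(P)*1e3))
    return c,ax
hsv=cv2.cvtColor(t["p"],cv2.COLOR_RGB2HSV)
m=comp(cv2.medianBlur(((z>.08)&(z<.1)).astype(np.uint8),3)>0,(400,162)); c,ax=ana(m,.09,"bracket"); print("origin",c-ax*.00834)
# bright top-face colour mask
m2=m&(hsv[...,2]>150)&(hsv[...,0]<25); c,ax=ana(m2,.09,"bracket col"); print("origin",c-ax*.00834)
m=comp((z>.147)&(z<.163),(175,205)); ana(m,.155,"panel top")
# face plane
S=cloud("scene",s["d"]); Q=S[148:172,405:440].reshape(-1,3); Q=Q[(Q[:,2]>.03)&(Q[:,2]<.15)]
for _ in range(4):
    qc=Q.mean(0); n=np.linalg.svd(Q-qc,full_matrices=False)[2][2]; e=(Q-qc)@n; Q=Q[abs(e)<2*e.std()]
print("face",qc,n,e.std(),len(Q))
nh=n[:2]/np.linalg.norm(n[:2]); print("press dir yaw",np.arctan2(-n[1]*np.sign(n[0]),-abs(n[0])))
for uv,zz in(((423.4,154.7),.110),((419.2,166.7),.060)):
    X=onz("scene",[uv],zz)[0]; print("hole",X,"dist to face",(X-qc)@n)
```

```text
bracket 355 c [ 0.634  -0.2623] sd [12.6 17.5] ax [0.3365 0.9417] yaw 1.2276 rng [-0.0369  0.0212 -0.0304  0.0299] ((631.3326416015625, -269.5794677734375), (58.02501678466797, 60.295223236083984), 69.57105255126953)
origin [ 0.63117826 -0.27011375]
bracket col 302 c [ 0.6342 -0.2621] sd [12.4 17. ] ax [0.3598 0.933 ] yaw 1.2027 rng [-0.0363  0.0206 -0.0292  0.0297] ((631.619140625, -269.83819580078125), (56.39109420776367, 58.99155807495117), 70.46048736572266)
origin [ 0.63123635 -0.26989641]
panel top 454 c [0.5579 0.217 ] sd [ 3.1 45.8] ax [0.817  0.5767] yaw 0.6146 rng [-0.0798  0.0805 -0.0061  0.0075] ((557.75, 217.89942932128906), (160.24623107910156, 13.368744850158691), 35.062618255615234)
face [0.55923519 0.21409207 0.08986676] [ 0.56976974 -0.82133029 -0.02791052] 0.0010537909643249387 725
press dir yaw 2.17729219349429
hole [0.55871375 0.213426   0.11      ] dist to face -0.0003119694328589882
hole [0.55851871 0.21287322 0.06      ] dist to face 0.0014264442691214723
```

```bash
python3 -m pendant '[0.55,-1,0,0,0,-0.33,1,0.55,-1,0,0,0,-0.33,1,0.55,-1,0,0,0,-0.33,1,0.55,-1,0,0,0,-0.33,1,0.55,-1,0,0,0,-0.33,1,0.55,-1,0,0,0,-0.33,1,0.55,-1,0,0,0,-0.33,1,0.55,-1,0,0,0,-0.33,1,0.55,-1,0,0,0,-0.33,1,0.55,-1,0,0,0,-0.33,1,0.55,-1,0,0,0,-0.33,1,0.55,-1,0,0,0,-0.33,1]'
python3 -m pendant '[0.55,-1,0,0,0,-0.33,1,0.55,-1,0,0,0,-0.33,1,0.55,-1,0,0,0,-0.33,1,0.55,-1,0,0,0,-0.33,1,0.55,-1,0,0,0,-0.33,1,0.55,-1,0,0,0,-0.33,1,0.55,-1,0,0,0,-0.33,1,0.55,-1,0,0,0,-0.33,1,0.55,-1,0,0,0,-0.33,1,0.55,-1,0,0,0,-0.33,1,0.55,-1,0,0,0,-0.33,1,0.55,-1,0,0,0,-0.33,1]'
python3 -m pendant '[0.55,-1,0,0,0,-0.33,1,0.55,-1,0,0,0,-0.33,1,0.55,-1,0,0,0,-0.33,1,0.55,-1,0,0,0,-0.33,1,0.55,-1,0,0,0,-0.33,1,0.55,-1,0,0,0,-0.33,1,0.55,-1,0,0,0,-0.33,1,0.55,-1,0,0,0,-0.33,1,0.55,-1,0,0,0,-0.33,1,0.55,-1,0,0,0,-0.33,1,0.55,-1,0,0,0,-0.33,1,0.55,-1,0,0,0,-0.33,1]'
```

```text
time_s: 1.1
position: [0.3106, 0.3053, 0.205]
orientation: [[-0.702, 0.712, -0.001], [0.712, 0.702, -0.0], [0.0, -0.001, -1.0]]
contact_force: [0.2, 0.1, -0.8]
grip_width: 0.0939
grasp_force: 0.0
time_s: 2.1
position: [0.4426, 0.0655, 0.205]
orientation: [[-0.298, 0.955, -0.001], [0.955, 0.298, 0.0], [0.0, -0.001, -1.0]]
contact_force: [0.1, -0.2, 0.3]
grip_width: 0.0934
grasp_force: 0.0
time_s: 3.1
position: [0.5746, -0.1743, 0.2047]
orientation: [[0.172, 0.985, -0.001], [0.985, -0.172, 0.001], [0.0, -0.001, -1.0]]
contact_force: [0.9, -0.1, 0.6]
grip_width: 0.0936
grasp_force: 0.0
```

```bash
python3 -m pendant '[0.56,-0.97,0,0,0,-0.3,1,0.56,-0.97,0,0,0,-0.3,1,0.56,-0.97,0,0,0,-0.3,1,0.56,-0.97,0,0,0,-0.3,1,0.56,-0.97,0,0,0,-0.3,1,0,0,0,0,0,0,1,0,0,0,0,0,0,1]'
python3 - <<'E'
from h import *
s=r.state(); print(s["position"],np.arctan2(*s["orientation"][1::-1,1]), s["contact_force"])
p,d=r.snapshot("scene"); cv2.imwrite("pics/s1.png",cv2.resize(p[150:350,180:440],None,fx=3,fy=3)[:,:,::-1])
E
```

```text
time_s: 3.68
position: [0.6302, -0.271, 0.2041]
orientation: [[0.344, 0.939, -0.002], [0.939, -0.344, 0.001], [0.001, -0.002, -1.0]]
contact_force: [0.2, 0.1, -0.9]
grip_width: 0.0937
grasp_force: 0.0
[ 0.63020375 -0.27102123  0.20414741] -0.35146760272972116 [ 0.21337616  0.09739582 -0.93569707]
```

View pics/s1.png

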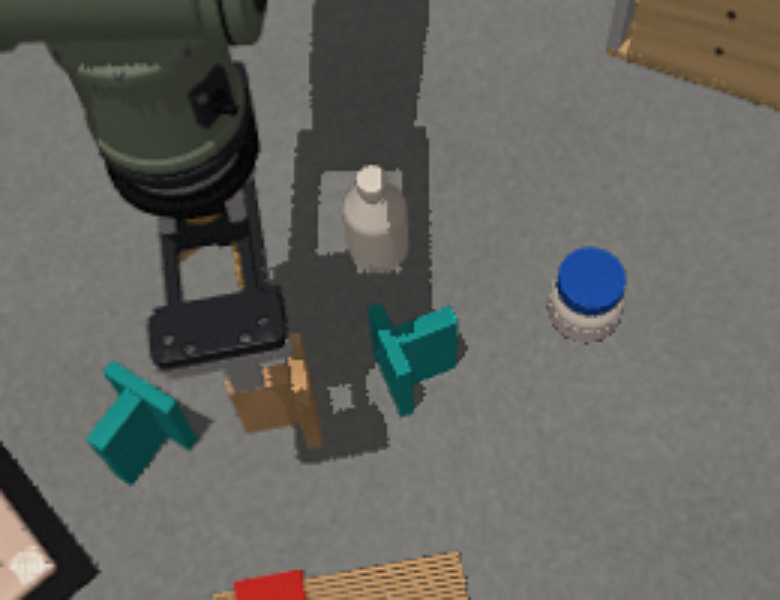

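```bash
python3 -m pendant '[0,0,-0.7,0,0,0,1,0,0,-0.7,0,0,0,1,0,0,-0.7,0,0,0,1,0,0,-0.7,0,0,0,1,0,0,-0.7,0,0,0,1,0,0,-0.7,0,0,0,1,0,0,-0.7,0,0,0,1,0,0,-0.7,0,0,0,1,0,0,-0.7,0,0,0,1,0,0,-0.7,0,0,0,1,0,0,-0.7,0,0,0,1,0,0,-0.7,0,0,0,1]'
python3 -m pendant '[0,0,0,0,0,0,0.8,0,0,0,0,0,0,0.6,0,0,0,0,0,0,0.45,0,0,0,0,0,0,0.35,0,0,0,0,0,0,0.28,0,0,0,0,0,0,0.24,0,0,0,0,0,0,0.22,0,0,0,0,0,0,0.2,0,0,0,0,0,0,0.2]'
python3 -m pendant '[0,0,0,0,0,0,0.18,0,0,0,0,0,0,0.17,0,0,0,0,0,0,0.16,0,0,0,0,0,0,0.15,0,0,0,0,0,0,0.15,0,0,0,0,0,0,0.15]'
```

```text
time_s: 4.73
position: [0.6306, -0.2705, 0.0361]
orientation: [[0.343, 0.939, 0.0], [0.939, -0.343, -0.0], [-0.0, 0.0, -1.0]]
contact_force: [0.3, 0.0, 0.7]
grip_width: 0.094
grasp_force: 0.0
time_s: 5.48
position: [0.6307, -0.2705, 0.0377]
orientation: [[0.343, 0.939, 0.0], [0.939, -0.343, -0.0], [-0.0, 0.0, -1.0]]
contact_force: [0.5, -0.4, -0.4]
grip_width: 0.0379
grasp_force: 0.0
time_s: 5.98
position: [0.6309, -0.2706, 0.0375]
orientation: [[0.343, 0.939, 0.001], [0.939, -0.343, -0.0], [-0.0, 0.001, -1.0]]
contact_force: [1.4, -0.8, -0.3]
grip_width: 0.0159
grasp_force: 30.0
```

```bash
python3 -m pendant '[0,0,0.3,0,0,0,0.15,0,0,0.6,0,0,0,0.15,0,0,0.8,0,0,0,0.15,0,0,0.8,0,0,0,0.15,0,0,0.8,0,0,0,0.15,0,0,0.8,0,0,0,0.15,0,0,0.8,0,0,0,0.15,0,0,0.8,0,0,0,0.15,0,0,0.8,0,0,0,0.15,0,0,0.8,0,0,0,0.15,0,0,0.8,0,0,0,0.15,0,0,0.4,0,0,0,0.15]'
python3 -m pendant '[-0.066,0.889,0,0,0,0.334,0.15,-0.066,0.889,0,0,0,0.334,0.15,-0.066,0.889,0,0,0,0.334,0.15,-0.066,0.889,0,0,0,0.334,0.15,-0.066,0.889,0,0,0,0.334,0.15,-0.066,0.889,0,0,0,0.334,0.15,-0.066,0.889,0,0,0,0.334,0.15,-0.066,0.889,0,0,0,0.334,0.15,-0.066,0.889,0,0,0,0.334,0.15,-0.066,0.889,0,0,0,0.334,0.15,-0.066,0.889,0,0,0,0.334,0.15,-0.066,0.889,0,0,0,0.334,0.15]'
python3 -m pendant '[-0.066,0.889,0,0,0,0.334,0.15,-0.066,0.889,0,0,0,0.334,0.15,-0.066,0.889,0,0,0,0.334,0.15,-0.066,0.889,0,0,0,0.334,0.15,-0.066,0.889,0,0,0,0.334,0.15,-0.066,0.889,0,0,0,0.334,0.15,-0.066,0.889,0,0,0,0.334,0.15,-0.066,0.889,0,0,0,0.334,0.15,-0.066,0.889,0,0,0,0.334,0.15,-0.066,0.889,0,0,0,0.334,0.15,-0.066,0.889,0,0,0,0.334,0.15,-0.066,0.889,0,0,0,0.334,0.15]'
python3 - <<'E'
from h import *
s=r.state(); print(s["position"],np.arctan2(*s["orientation"][1::-1,1]), s["contact_force"],s["grip_width"])
E
```

```text
time_s: 6.98
position: [0.6315, -0.2709, 0.2112]
orientation: [[0.343, 0.939, 0.004], [0.939, -0.343, -0.002], [-0.001, 0.004, -1.0]]
contact_force: [-0.3, -0.1, -0.4]
grip_width: 0.016
grasp_force: 30.0
time_s: 7.98
position: [0.6141, -0.0547, 0.2071]
orientation: [[-0.135, 0.991, -0.001], [0.991, 0.135, 0.0], [0.0, -0.001, -1.0]]
contact_force: [0.6, 0.3, -1.1]
grip_width: 0.0156
grasp_force: 30.0
time_s: 8.98
position: [0.5978, 0.1584, 0.2071]
orientation: [[-0.578, 0.816, -0.001], [0.816, 0.578, 0.0], [0.0, -0.0, -1.0]]
contact_force: [0.4, -0.0, -1.6]
grip_width: 0.0157
grasp_force: 30.0
[0.597811   0.15842434 0.20713681] 0.6162318693978613 [ 0.40404437 -0.00726227 -1.60237572] 0.01573673042204621
```

```bash
python3 -m pendant '[0,0,-0.54,0,0,0,0.15,0,0,-0.54,0,0,0,0.15,0,0,-0.54,0,0,0,0.15,0,0,-0.54,0,0,0,0.15,0,0,-0.54,0,0,0,0.15,0,0,-0.54,0,0,0,0.15,0,0,-0.54,0,0,0,0.15,0,0,-0.54,0,0,0,0.15,0,0,-0.54,0,0,0,0.15,0,0,-0.54,0,0,0,0.15,0,0,-0.54,0,0,0,0.15,0,0,-0.54,0,0,0,0.15]'
python3 -m pendant '[0,0,0,0,0,0,0.15,0,0,0,0,0,0,0.15,0,0,0,0,0,0,0.15]'
python3 - <<'E'
from h import *
s=r.state(); T=s["position"]; print(T,np.arctan2(*s["orientation"][1::-1,1]), s["contact_force"],s["grip_width"])
p,d=r.snapshot("scene"); cv2.imwrite("pics/s2.png",cv2.resize(p[70:220,320:520],None,fx=4,fy=4,interpolation=2)[:,:,::-1])
p=np.array([-.574,.819]); l=np.array([.819,.574])
for a in(-28,30):
  for b in(-30,30):
    for zz in (-.0375,.0525):
      X=np.r_[T[:2]+p*a/1e3+l*b/1e3,T[2]+zz]; uv=(pix("scene",X)[0]-[320,70])*4; print(a,b,zz,uv.round())
E
```

```text
time_s: 9.98
position: [0.599, 0.1563, 0.0768]
orientation: [[-0.574, 0.819, 0.0], [0.819, 0.574, 0.0], [-0.0, 0.0, -1.0]]
contact_force: [-0.6, -0.7, -1.5]
grip_width: 0.0159
grasp_force: 30.0
time_s: 10.23
position: [0.5994, 0.1564, 0.0782]
orientation: [[-0.574, 0.819, 0.001], [0.819, 0.574, 0.0], [-0.0, 0.001, -1.0]]
contact_force: [0.4, 0.0, -1.3]
grip_width: 0.0157
grasp_force: 30.0
[0.59938724 0.15637145 0.07822555] 0.6113656231614688 [ 0.4397007   0.00838793 -1.32165804] 0.015732349090232106
-28 -30 -0.0375 [306. 502.]
-28 -30 0.0525 [330. 419.]
-28 30 -0.0375 [396. 533.]
-28 30 0.0525 [427. 452.]
30 -30 -0.0375 [333. 435.]
30 -30 0.0525 [357. 349.]
30 30 -0.0375 [420. 464.]
30 30 0.0525 [452. 380.]
```

View pics/s2.png

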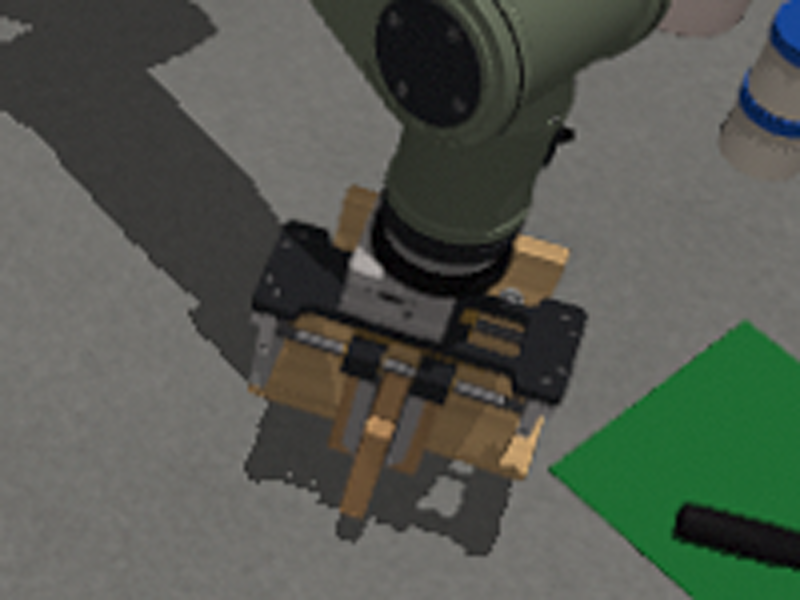

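The view shows the upright bracket in the grip in front of the panel, with the top of its rib end at about (378,428) against a prediction of (378,435). I am starting the approach.

```bash
python3 -m pendant '[-0.1435,0.2048,0,0,0,0,0.15,-0.1435,0.2048,0,0,0,0,0.15,-0.1435,0.2048,0,0,0,0,0.15,-0.1435,0.2048,0,0,0,0,0.15,-0.1435,0.2048,0,0,0,0,0.15,-0.1435,0.2048,0,0,0,0,0.15,0,0,0,0,0,0,0.15,0,0,0,0,0,0,0.15]'
python3 -m pendant '[-0.043,0.0614,0,0,0,0,0.15,-0.043,0.0614,0,0,0,0,0.15,-0.043,0.0614,0,0,0,0,0.15,-0.043,0.0614,0,0,0,0,0.15,0,0,0,0,0,0,0.15,0,0,0,0,0,0,0.15]'
python3 -m pendant '[-0.043,0.0614,0,0,0,0,0.15,-0.043,0.0614,0,0,0,0,0.15,-0.043,0.0614,0,0,0,0,0.15,0,0,0,0,0,0,0.15,0,0,0,0,0,0,0.15,0,0,0,0,0,0,0.15]'
```

```text
time_s: 10.95
position: [0.5814, 0.1812, 0.0778]
orientation: [[-0.575, 0.818, 0.0], [0.818, 0.575, -0.0], [-0.0, -0.0, -1.0]]
contact_force: [0.3, -0.0, -1.7]
grip_width: 0.0161
grasp_force: 30.0
time_s: 11.45
position: [0.5782, 0.1858, 0.0778]
orientation: [[-0.574, 0.819, -0.0], [0.819, 0.574, -0.0], [-0.0, -0.0, -1.0]]
contact_force: [0.2, -0.7, -1.3]
grip_width: 0.0156
grasp_force: 30.0
time_s: 11.95
position: [0.5759, 0.1893, 0.0779]
orientation: [[-0.574, 0.819, 0.0], [0.819, 0.574, -0.0], [-0.001, 0.0, -1.0]]
contact_force: [0.8, -1.1, -1.7]
grip_width: 0.016
grasp_force: 30.0
```

```bash
python3 -m pendant '[-0.0287,0.041,0,0,0,0,0.15,-0.0287,0.041,0,0,0,0,0.15,-0.0287,0.041,0,0,0,0,0.15,-0.0287,0.041,0,0,0,0,0.15,-0.0287,0.041,0,0,0,0,0.15,0,0,0,0,0,0,0.15,0,0,0,0,0,0,0.15,0,0,0,0,0,0,0.15]'
python3 - <<'E'
from h import *
import time
for _ in range(3):
    s=r.state(); f=s["contact_force"]; print(s["position"],f,-f[:2]@[-.574,.819],s["moment"]); r.snapshot("top")
E
```

```text
time_s: 12.62
position: [0.5734, 0.1928, 0.0779]
orientation: [[-0.574, 0.819, 0.001], [0.819, 0.574, -0.001], [-0.002, 0.0, -1.0]]
contact_force: [2.5, -4.2, -2.3]
grip_width: 0.016
grasp_force: 30.0
[0.57344492 0.19279401 0.07793387] [ 2.4541512  -4.19936892 -2.30670675] 4.847965936200121 [-0.94265206 -0.53694901  0.15347998]
[0.57342545 0.19278408 0.07794315] [ 3.59478058 -4.67461434 -3.69044302] 5.891913197272336 [-0.96766506 -0.61727968  0.14853229]
[0.57343628 0.19276739 0.07794926] [ 3.15330665 -3.63289341 -3.83304969] 4.785337717834206 [-0.94226034 -0.55754545  0.22844038]
```

```bash
python3 -m pendant '[-0.0287,0.041,0,0,0,0,0.15,-0.0287,0.041,0,0,0,0,0.15,-0.0287,0.041,0,0,0,0,0.15,-0.0287,0.041,0,0,0,0,0.15,-0.0287,0.041,0,0,0,0,0.15,0,0,0,0,0,0,0.15,0,0,0,0,0,0,0.15,0,0,0,0,0,0,0.15,0,0,0,0,0,0,0.15]'
python3 - <<'E'
from h import *
for i in range(4):
    s=r.state(); f=s["contact_force"]; print(s["position"],f,-f[:2]@[-.574,.819],s["moment"],np.arctan2(*s["orientation"][1::-1,1]))
    p,d=r.snapshot("scene" if i%2 else "top")
    if i==0:
        C=cloud("top",d); z=C[...,2]
        n,L=cv2.connectedComponents(((z>.147)&(z<.163)).astype(np.uint8)); 
        for k in range(1,n):
            v,u=np.nonzero(L==k)
            if len(u)>40 and u.max()<230: 
                P=onz("top",np.c_[u,v],.155)[:,:2]; print("blob",len(u),P.mean(0),"along p",P.mean(0)@[-.574,.819],"ref",np.array([.5579,.217])@[-.574,.819],cv2.minAreaRect(np.float32(P)*1e3))
        a=cv2.resize(p[150:290,90:230],None,fx=4,fy=4,interpolation=2)
    if i==1: b=cv2.resize(p[90:190,370:470],(560,560),interpolation=2)
cv2.imwrite("pics/t3.png",a[:,:,::-1]); cv2.imwrite("pics/s3.png",b[:,:,::-1])
E
```

```text
time_s: 13.52
position: [0.5714, 0.1957, 0.078]
orientation: [[-0.574, 0.819, 0.003], [0.819, 0.574, -0.003], [-0.004, 0.0, -1.0]]
contact_force: [5.2, -8.0, -3.5]
grip_width: 0.0162
grasp_force: 30.0
[0.57139027 0.19574015 0.07799412] [ 5.21922458 -7.99144111 -3.45974729] 9.540825173759032 [-1.30345369 -0.78430618  0.20937137] 0.6114483453698295
[0.57142458 0.19571315 0.07800637] [ 4.71546921 -6.91101753 -3.08645827] 8.366802688148788 [-1.29583406 -0.75410129  0.21045532] 0.6113432939741213
[0.57140976 0.19570893 0.07800127] [ 4.29679888 -7.89040113 -2.60125809] 8.928601084766154 [-1.26508769 -0.7635586   0.1852845 ] 0.6113625204511952
[0.57140893 0.19570086 0.07801417] [ 5.41436302 -7.68658427 -3.60422155] 9.403156890014015 [-1.27163388 -0.76668459  0.24483557] 0.6113625949825962
```

View pics/s3.png

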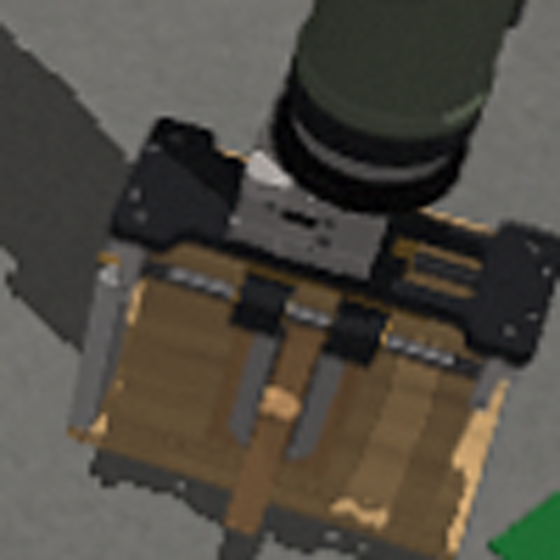

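View pics/t3.png

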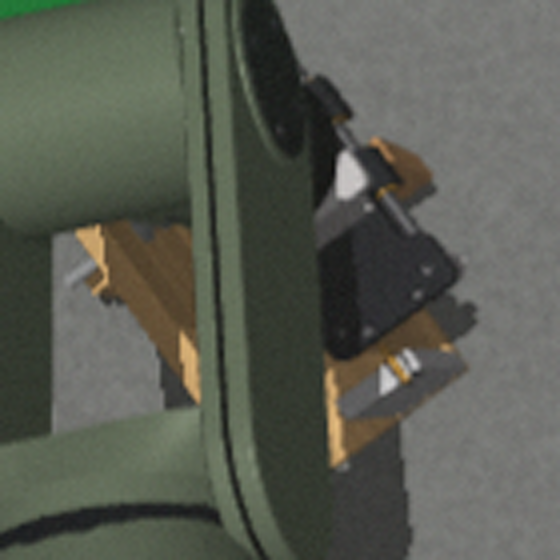

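The scene view shows the bracket upright and flat on the panel. In the top view the brass pointer, near crop pixel (400,370), sits between the gauge lines. The push is steady at about 9 N, so I am handing in.

```bash
python3 -c "
from workcell import r
print(r.close_job()); s=r.state(); print(s['time_s'],s['contact_force'],s['grasp_force'])"
```

```text
the job is handed in; nothing more can be done
None
the job is handed in; nothing more can be done
```

I handed the job in with the larger bracket held upright about 40 mm above the table, centred on the pilot holes by my measurements, and pressed on the panel at about 9 N; the grip reads 30 N a finger (fixed by the gripper), right at your limit, the small bracket, bottle and jar were not touched, and the system returned no verdict.

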